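Stand the block heater's cover open on its back stop and load a tube

TASK

Open the cover of the dry-block heater and lay it gently back until it rests on its adjustable back stop and stands open by itself; do not let it fall shut or drop back, and do not force it against the stop. Then take the empty test tube out of the wooden stand and lower it gently into the one well it fits, the widest, until it stands on the bottom of the well. Let go of everything and leave the tube with liquid and the other things on the bench where they are.

Things in the scene. Friction and masses are not known exactly. Their poses are not given: they have to be found in the camera images.
- heater: dry-block heater, white case 140 deep (x) x 160 wide (y) x 66 mm tall, fixed; origin: centre of its underside. Front panel faces its -x, hinge along the back, z up. Aluminium block in its top (98x118 mm, top at z = 74 mm) with six wells. Behind it, out to x = +128 mm, a bracket with an upright brass-headed screw: the cover's back stop; over 55 N on it (16 N push at the handle) is forcing it
- cover_hinge (a joint): angle of the grey cover, rad: 0 shut, grows as its front rises and goes back, pi/2 upright. 0.4 kg, free hinge: let go, it falls shut or, past upright, back on the stop. Its stop is set differently each time, between 1.70 and 2.05 rad; not reported, to be felt: a push of 3 to 8 N at the handle shows it. Past upright, over 1 rad/s (0.17 m/s at the handle) is dropping it
- handle (a point): middle of the cover's handle: steel round bar, 9 mm thick, along the heater's y, 75 mm free between its arms, 168 mm from the hinge axis, 33 mm free to the cover's edge; cover shut, it is 86 mm above the bench in front of the case. Moves with the cover (axes = heater's when shut). Pinched from above across the bar, it turns between the pads, so the tool can keep pointing down all the way
- hinge (a point): point on the cover's hinge axis, in the middle of the heater's width, at x = +63, z = +86 mm of the heater; axes as the heater's; the hinge axis is y. At cover angle a the handle's middle lies at (-168 cos a, 0, +168 sin a) mm from here. The open cover's skirt stands out to 19 mm in front of it
- well (a point): centre of the mouth of the widest well, at x = -20, y = +32, z = 74 mm of the heater, axes as the heater's. Round bore 22.8 mm, 44 mm deep, flat bottom. The other five wells have bores of 13 to 17 mm and do not take the tube. It lies under the shut cover
- cover: the grey hinged cover, plate 124 x 152 x 7 mm with a 19 mm deep skirt; origin on the hinge axis (same point as point hinge), axes as the heater's when shut, turning with it. At the hinge a steel tongue 30 mm wide with a round rubber pad stands up from the shut cover; the pad, 50 mm from the hinge axis, comes down on the stop screw behind the heater
- tube: empty glass test tube, 20.8 mm across, 125 mm long, no liquid in it, upright in an end hole (either one) of the wooden stand, 36 mm deep in it; origin: centre of its foot, z up to the mouth. Grip it 65 to 115 mm above its foot. Over 25 N against the heater breaks it
- stand: wooden test-tube stand, a block 150 (x) x 52 (y) x 46 mm, fixed; origin: centre of its underside. Three holes of 23 mm, 36 mm deep, at x = -48, 0 and +48 mm; the two tubes stand in the end holes, the middle one is empty. A grasp across its y has room for the fingers
- full_tube: identical glass test tube, but with some green liquid in its foot, standing in the hole at the other end of the wooden stand; to be left alone
- cell_holder: black holder with one round dry cell, 42x90x36 mm, lying on the bench; bystander
- mass_large: brass mass with a knob, 40x38x34 mm; bystander
- mass_small: smaller brass mass with a knob, 32x30x30 mm; bystander
- jar: screw-top sample jar, 44 mm across, 64 mm tall; bystander
- magnet: bar magnet, 12x75x10 mm, lying flat; bystander
- pencil: pencil, 9x176x8 mm, lying flat; bystander
Things that resemble listed ones, but are neither listed nor needed, are in the scene too. What is shaped like the tube but purple is not meant.

How it is judged:
By the outcome, as a careful person would: the job done as asked, in the order asked, and still so for the second after the job is handed in, with the robot touching nothing.
It also fails if it takes over 72 s, if anything falls off the work surface, if the arm or the gripper's body presses on something with over 40 N, if the wrist force passes 120 N, or if a joint passes its speed limit or range.

ROBOT

A 6-joint arm with a two-finger parallel gripper is mounted at the origin on a cart in front of the work surface, level with it; the furniture and walls round the work are solid. World frame = base frame: x ahead of the robot, y to its left, z up, the work surface at z = 0. Lengths are in m, angles in rad, forces in N, time in s.
With the tool pointing down it reaches from about 0.4 to 0.825 m from the base axis. Payload 7 kg.
Tool frame: the origin (TCP) lies at the very end of the fingers, on their centre line; the grasp point (between the pads) lies 19 mm behind it; z points along the fingers, y is the line along which they close (so a half turn about z gives the same grasp; the last joint's range is limited). The gripper opens to 88 mm and grips with 3 to 60 N. Pads are 19 mm wide; open, the fingers measure 130 mm over their backs; the gripper's body (78 mm by 193 mm) begins 47 mm behind the grasp point.
Start: joints at [1.487, 0.359, 0.012, 0, -1.224, -0.288], TCP at [0.245, 0.629, 0.227] pointing down, gripper open.
Joint ranges: [-3.07, 3.07], [-1.43, 2.12], [-1.02, 1.25], [-3.03, 1.67], [-3.05, -0], [-3.03, 3.03]. Speed limits (rad/s): [2.39, 2.39, 3.01, 3.14, 3.14, 3.14].

INTERFACE

Orientations are given as [roll, pitch, yaw] about the fixed x, y, z axes, in that order (R = Rz(yaw) Ry(pitch) Rx(roll)).
In Python, from station import arm, grab_frame gives the robot as it stands.
- The arm moves only by the tool jog_arm, never from a script. Its argument "deltas" is a list that holds one entry, the list of rows, each a list of 4 numbers: the shift along the tool's x, y, z in units of 60 mm (1.0 is 60 mm), then the turn about the tool's z in units of 5 degrees (1.0 is 5 degrees). A call has 1 to 8 rows; each row is the pose to reach, as a shift and turn from the pose commanded when the call began, along the tool's axes at that moment; what a row does not reach only later rows make up. A row lasts 1/8 s, in which the tool goes at most 62.5 mm and 10.7 degrees, less where a joint would pass 70% of its speed; a pose out of reach is approached as far as the arm can. A call with a gripper value outside its range is refused whole. "grip" is the finger opening in mm, from 0 to 87.6, set as the call begins (left out, the last holds). The fingers move at their own pace and stop on an object; "squeeze" is the grip in N (left out, the last holds). Time passes only in rows, so rows that repeat a pose let the fingers close. It gives the time, the measured TCP pose, the force, the opening and the grip force at its end, in the units of the state.
- arm.get_state(): the state, without advancing time (a new reading comes with each control period).
- grab_frame(name): name is "scene" or "top" or "wrist"; returns a dict with "img" (480x640x3 uint8, red, green, blue), "vfov" (degrees; the focal length in pixels is half the picture's height over the tangent of half this angle, whatever the lens; pixels are square), "cx", "cy" (the principal point, pixels), "xyz" and "rotation" of the camera in the world. Camera axes: x right, y down, z forward; pixel columns grow to the right and rows downward; lengths in m; the calibration is good to about 2 mm. A picture is of the moment at which its call begins. There is no depth.
- arm.job_done(): hands the job in; it is judged then, once.
The state is a dict: "t": time; "q": joint angles; "qd": joint speeds; "joint_efforts": joint torques, N m; "eef_pos": TCP position; "ee_rot": TCP orientation; "force": force on the tool from outside, world axes, zero at the start; "moment": the same for the moment, N m; "width": finger opening in m; "gripper_force": force on a finger pad.
Only numpy, scipy, OpenCV 4.12 (cv2) and the standard library are available. Lean on these libraries where they do the work, as an engineer would, in place of code of your own. Each camera call takes 0.05 s, during which the arm holds its last target. There are 200 camera calls.

## Working session

There is one attempt and no reset: what is moved stays moved. The work goes in short steps, Python scripts to look and compute and a tool call to move; the robot and the scene stay as the last step left them, time stands still between calls to the robot, and variables do not carry over. Pictures are saved under pics/ and viewed, at most 10 in all, crops included, and the job is handed in when it is done.

Besides the shell and the picture viewer there is one more tool, called after ">>>" in YAML: its name, and indented under it one key for each argument. jog_arm: Moves the arm, as the interface text tells. Its arguments: {"type":"object","properties":{"deltas":{"type":"array"},"grip":{"type":"number"},"squeeze":{"type":"number"}},"required":["deltas"]}

```bash
mkdir -p pics; ls
python3 - <<'E'
from station import arm, grab_frame
import cv2, numpy as np
for n in ("scene","top"):
    f=grab_frame(n); cv2.imwrite(f"pics/{n}0.png",f["img"][:,:,::-1]); print(n,f["vfov"],f["cx"],f["cy"],f["xyz"],np.round(f["rotation"],4).tolist())
s=arm.get_state(); print(s["eef_pos"],s["ee_rot"],s["t"])
E
```

```text
pics
scene 50.11806244353694 324.4447334914582 248.58613095226985 [-0.07809932 -0.13296054  0.63269391] [-2.2986, -0.0173, -0.9352]
top 45.447645888353996 311.244498831547 237.4361650673799 [0.21806482 0.22490562 1.11239288] [-2.953, 0.0021, -1.5667]
[0.24507782 0.628473   0.22571099] [ 3.14009956e+00 -1.45819005e-04 -3.71893037e-01] 0.1
```

View pics/scene0.png

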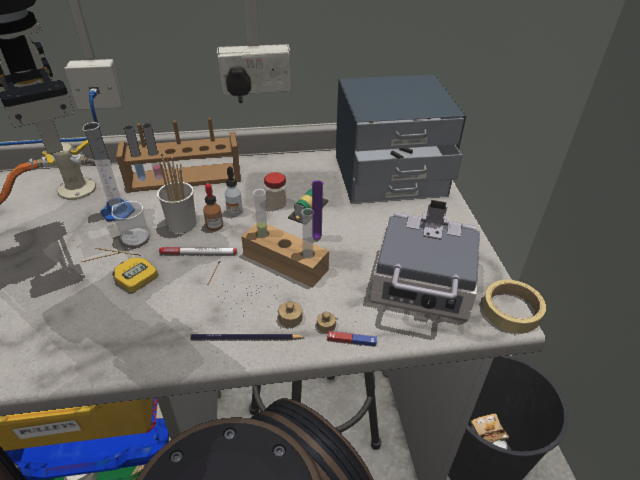

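View pics/top0.png

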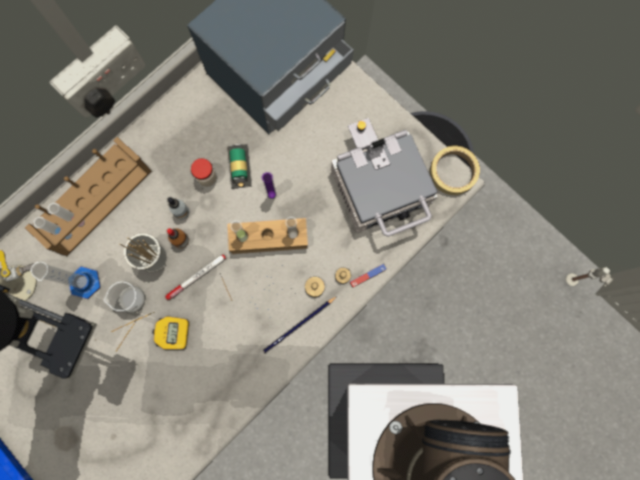

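The tube on the left of the stand (262,225) holds the green liquid, so the empty one is on the right (308,235). The heater is at about (430,265) in scene and (388,185) in top. I'll enlarge both areas.

Run:
```python
import cv2
t=cv2.imread("pics/top0.png"); s=cv2.imread("pics/scene0.png")
cv2.imwrite("pics/tc.png",cv2.resize(t[110:260,220:440],None,fx=3.6,fy=3.6,interpolation=cv2.INTER_CUBIC))
cv2.imwrite("pics/sc.png",cv2.resize(s[170:320,230:490],None,fx=3,fy=3,interpolation=cv2.INTER_CUBIC))
```

```text
(no output)
```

View pics/tc.png

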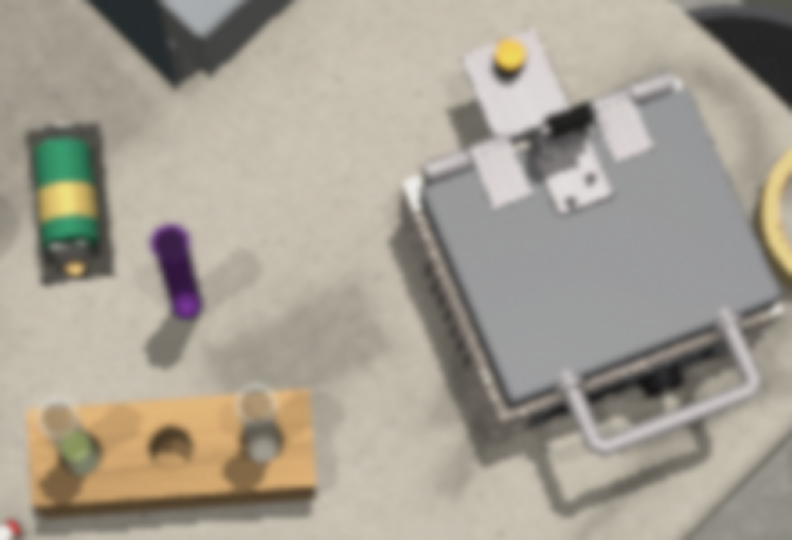

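View pics/sc.png

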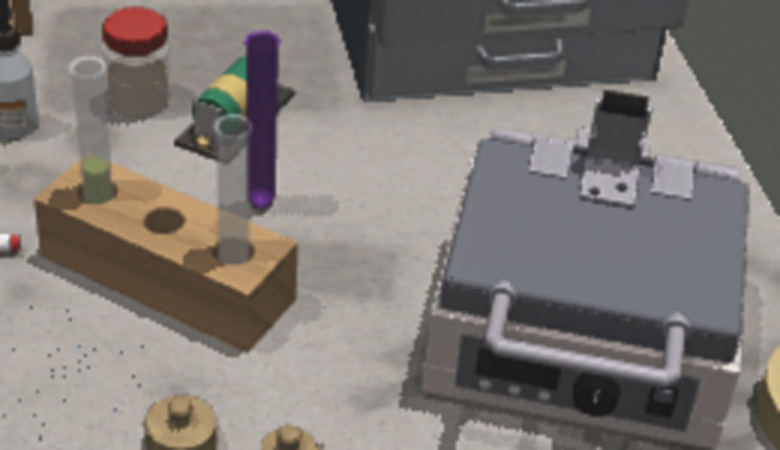

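Top crop: handle bar corners at (600,443) and (752,385), and the stand top with its holes at (75,450), (170,445) and (262,443). Scene crop: bar corners at (497,343) and (672,375), and the empty tube's mouth at (234,125). I'll fit both poses from these.

```bash
cat > h.py <<'E'
import numpy as np
from scipy.spatial.transform import Rotation as R
from scipy.optimize import least_squares
def cam(vfov,cx,cy,xyz,rpy): return dict(f=240/np.tan(np.radians(vfov)/2),c=np.array([cx,cy]),p=np.array(xyz),R=R.from_euler("xyz",rpy).as_matrix())
S=cam(50.11806,324.4447,248.5861,[-0.07809932,-0.13296054,0.63269391],[-2.2986,-0.0173,-0.9352])
T=cam(45.447646,311.2445,237.4362,[0.21806482,0.22490562,1.11239288],[-2.953,0.0021,-1.5667])
def proj(C,P):
    v=(np.asarray(P)-C["p"])@C["R"]; return C["f"]*v[:,:2]/v[:,2:]+C["c"]
def atz(C,uv,z):
    d=C["R"]@np.array([*((np.array(uv)-C["c"])/C["f"]),1]); return C["p"]+d*(z-C["p"][2])/d[2]
tc=lambda u,v:((u+.5)/3.6-.5+220,(v+.5)/3.6-.5+110)
sc=lambda u,v:((u+.5)/3-.5+230,(v+.5)/3-.5+170)
def place(x,L): 
    c,s=np.cos(x[2]),np.sin(x[2]); L=np.asarray(L,float); return np.c_[x[0]+c*L[:,0]-s*L[:,1],x[1]+s*L[:,0]+c*L[:,1],L[:,2]]
E
python3 - <<'E'
from h import *
for n,uv,z in (("hl",tc(600,443),.086),("hr",tc(752,385),.086),("h0",tc(262,443),.046),("h1",tc(170,445),.046),("h2",tc(75,450),.046),("mouth",tc(258,400),.135),("screw",tc(510,52),.09)): print("T",n,atz(T,uv,z).round(4))
for n,uv,z in (("hl",sc(497,343),.086),("hr",sc(672,375),.086),("h0",sc(234,252),.046),("h1",sc(165,220),.046),("h2",sc(97,188),.046),("mouth",sc(234,125),.135)): print("S",n,atz(S,uv,z).round(4))
hp=[[-.105,.042,.086],[-.105,-.042,.086]]
for C,n,g in ((0,"both",0),):
    def r(x): 
        P=place(x,hp); return np.r_[(proj(T,P)-[tc(600,443),tc(752,385)]).ravel(),(proj(S,P)-[sc(497,343),sc(672,375)]).ravel()]
    o=least_squares(r,[.6,.0,0]); print("heater",o.x.round(4),r(o.x).round(1))
    x=o.x
# stand
sp=[[-.048,0,.046],[0,0,.046],[.048,0,.046]]
cor=[[-.075,.026,.046],[.075,.026,.046],[.075,-.026,.046],[-.075,-.026,.046]]
for order in (1,):
    a=[tc(75,450),tc(170,445),tc(262,443),tc(28,410),tc(312,390),tc(315,490)]
    b=[sc(97,188),sc(165,220),sc(234,252),sc(105,160),sc(297,243),sc(247,295),sc(37,200)]
    def r(x):
        P=place(x,sp+cor); return np.r_[(proj(T,P[:6])-a).ravel(),(proj(S,P)-b).ravel()]
    o=least_squares(r,[.5,.3,-1.57]); print("stand",o.x.round(4),r(o.x).round(1),place(o.x,sp).round(4))
print("plate corners top px", [((p-np.array([220,110])+.5)*3.6).round() for p in proj(T,place(x,[[-.0675,.076,.092],[-.0675,-.076,.092]]))])
print("well",place(x,[[-.02,.032,.074],[.063,0,.086],[-.105,0,.086]]).round(4))
E
```

```text
T hl [0.4233 0.0909 0.086 ]
T hr [0.4537 0.0128 0.086 ]
T h0 [0.4306 0.2637 0.046 ]
T h1 [0.4294 0.3122 0.046 ]
T h2 [0.4265 0.3622 0.046 ]
T mouth [0.4341 0.2627 0.135 ]
T screw [0.6313 0.1343 0.09  ]
S hl [0.4219 0.0928 0.086 ]
S hr [0.455  0.0136 0.086 ]
S h0 [0.4301 0.2647 0.046 ]
S h1 [0.4276 0.3133 0.046 ]
S h2 [0.4252 0.3636 0.046 ]
S mouth [0.4318 0.2656 0.135 ]
heater [0.5358 0.0918 0.3825] [-0.4  0.3 -0.5 -0.2  1.   0.  -0.3  0.4]
stand [ 0.4279  0.3121 -1.5193] [ 1.1  0.6  0.   0.8 -0.2  0.1 -0.3 -1.1 -0.5  0.8 -0.1 -0.1  1.6  0.7
  0.6  0.2  0.3  0.  -3.8 -2.9  1.   0.6  0.5  0.7  0.3 -1.1] [[0.4254 0.3601 0.046 ]
 [0.4279 0.3121 0.046 ]
 [0.4304 0.2642 0.046 ]]
plate corners top px [array([510., 399.]), array([784., 292.])]
well [[0.5053 0.114  0.074 ]
 [0.5942 0.1153 0.086 ]
 [0.4384 0.0526 0.086 ]]
```

Run:
```python
from h import *
print("purple foot",atz(S,sc(262,203),0.003),atz(T,tc(187,305),.003),"top(S z.125)",atz(S,sc(262,38),.125),"T other end",atz(T,tc(170,240),.125))
print("cab base",atz(S,(352,197),0),atz(S,(450,193),0))
def tri(a,b):
    A=[];B=[]
    for C,uv in((S,a),(T,b)):
        d=C["R"]@np.array([*((np.array(uv)-C["c"])/C["f"]),1]);d/=np.linalg.norm(d);M=np.eye(3)-np.outer(d,d);A.append(M);B.append(M@C["p"])
    return np.linalg.solve(sum(A),sum(B))
print("cab top corner right front",tri((462,118),(345,22)))
print("screw S ray n/a; hinge z ok")
def need(p,yaw,pt,yt):
    Rt=(R.from_euler("z",yaw)*R.from_euler("x",np.pi)).as_matrix()
    d=Rt.T@(np.array(pt)-p); print("units",(d/.06).round(2),"turn",round(-np.degrees((yt-yaw+np.pi)%(2*np.pi)-np.pi)/5,2))
p=np.array([.24508,.62847,.22571])
need(p,-.3719,[.4384,.0526,.20],.3825-np.pi/2)
```

```text
purple foot [0.51434327 0.30804756 0.003     ] [0.51719691 0.30777653 0.003     ] top(S z.125) [0.51715091 0.31133561 0.125     ] T other end [0.51766734 0.30769146 0.125     ]
cab base [0.665609   0.33043814 0.        ] [0.80539563 0.17361499 0.        ]
cab top corner right front [0.78290559 0.1715519  0.18458006]
screw S ray n/a; hinge z ok
units [6.49 7.77 0.43] turn 9.36
```

>>> jog_arm:
  deltas:
    - [[0.8,0.95,0,1],[1.6,1.9,0.1,2],[2.4,2.9,0.2,3.5],[3.2,3.9,0.3,5],[4.0,4.8,0.4,6],[4.9,5.8,0.4,7.4],[5.7,6.8,0.4,8.4],[6.49,7.77,0.43,9.36]]
  grip: 22
  squeeze: 15

```text
t: 1.1
eef_pos: [0.4047, 0.1539, 0.2031]
ee_rot: [-3.141, 0.0, -1.191]
force: [1.6, -0.2, 0.1]
width: 0.0227
gripper_force: 0.0
```

>>> jog_arm:
  deltas:
    - [[0,0,0,0],[0,0,0,0]]

```text
t: 1.35
eef_pos: [0.4047, 0.1556, 0.203]
ee_rot: [-3.141, 0.0, -1.19]
force: [0.7, 1.4, 0.1]
width: 0.022
gripper_force: 0.0
```

Run:
```python
from station import arm, grab_frame
import cv2, numpy as np
f=grab_frame("wrist"); cv2.imwrite("pics/w1.png",f["img"][:,:,::-1]); print(f["vfov"],f["cx"],f["cy"],f["xyz"],np.round(f["rotation"],4).tolist())
s=arm.get_state(); print(s["eef_pos"],s["ee_rot"],s["t"],s["q"],s["force"],s["width"])
```

```text
71.73841207325171 317.1569624257954 238.45161363071045 [0.43706192 0.07694517 0.36122251] [2.8264, -0.0005, -2.7596]
[0.40459368 0.15623915 0.20300113] [-3.14148304e+00  9.68359499e-05 -1.18811845e+00] 1.4 [ 8.26563669e-01 -3.26518650e-02 -5.24724402e-01 -4.58166747e-05
 -1.07858321e+00 -4.43864154e-01] [-0.06408273  0.12206654 -0.27564872] 0.021769274248301204
```

View pics/w1.png

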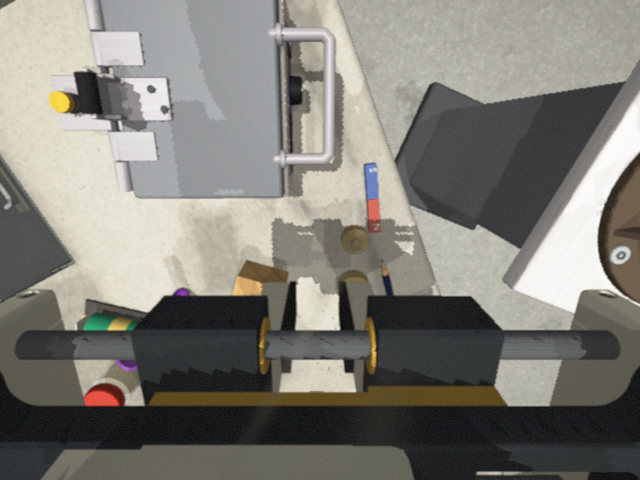

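The wrist picture shows the bar vertical at column ~330, with its corners at (330,36) and (330,156). I'll use it to check the handle.

```bash
cat >> h.py <<'E'
def need(p,yaw,pt,yt):
    Rt=(R.from_euler("z",yaw)*R.from_euler("x",np.pi)).as_matrix()
    d=Rt.T@(np.array(pt)-p); print("units",(d/.06).round(2),"turn",round(-np.degrees((yt-yaw+np.pi)%(2*np.pi)-np.pi)/5,2))
E
python3 - <<'E'
from h import *
from station import arm
W=cam(71.738412,317.15696,238.45161,[0.43706192,0.07694517,0.36122251],[2.8264,-.0005,-2.7596])
a,b=atz(W,(330,36),.086),atz(W,(330,156),.086); print(a,b,(a+b)/2,np.linalg.norm(a-b),np.arctan2(-(b-a)[0],(b-a)[1]))
s=arm.get_state()
need(s["eef_pos"],s["ee_rot"][2],[.4384,.0526,.12],.3825-np.pi/2)
E
```

```text
[0.45255773 0.01293906 0.086     ] [0.41994887 0.09137793 0.086     ] [0.4362533 0.0521585 0.086    ] 0.08494700691604552 0.3939870843332714
units [1.81 0.12 1.38] turn 0.0
```

>>> jog_arm:
  deltas:
    - [[0.6,0.04,0,0],[1.2,0.1,0.2,0],[1.81,0.12,0.5,0],[1.81,0.12,1.0,0],[1.81,0.12,1.38,0],[1.81,0.12,1.38,0],[1.81,0.12,1.38,0]]

```text
t: 2.28
eef_pos: [0.439, 0.0535, 0.1209]
ee_rot: [-3.141, -0.0, -1.187]
force: [0.7, -0.7, 0.4]
width: 0.0221
gripper_force: 0.0
```

>>> jog_arm:
  deltas:
    - [[0,0.02,0.3,0],[0,0.02,0.6,0],[0,0.02,0.88,0],[0,0.02,0.88,0]]

```text
t: 2.78
eef_pos: [0.4373, 0.0523, 0.0676]
ee_rot: [3.141, -0.0, -1.188]
force: [0.1, 0.5, -0.4]
width: 0.0219
gripper_force: 0.0
```

>>> jog_arm:
  deltas:
    - [[0,0,0,0],[0,0,0,0],[0,0,0,0],[0,0,0,0]]
  grip: 0
  squeeze: 15

```text
t: 3.28
eef_pos: [0.4369, 0.0518, 0.0682]
ee_rot: [3.141, 0.0, -1.189]
force: [-4.9, 0.4, 4.7]
width: 0.008
gripper_force: 15.0
```

>>> jog_arm:
  deltas:
    - [[0,-0.003,-0.14,0],[0,-0.014,-0.28,0],[0,-0.056,-0.556,0],[0,-0.125,-0.827,0],[0,-0.221,-1.09,0],[0,-0.343,-1.342,0],[0,-0.489,-1.581,0],[0,-0.659,-1.804,0]]

```text
t: 4.28
eef_pos: [0.4712, 0.0655, 0.1762]
ee_rot: [3.136, 0.0, -1.189]
force: [-11.2, 0.7, 5.4]
width: 0.0083
gripper_force: 15.0
```

>>> jog_arm:
  deltas:
    - [[0,-0.169,-0.226,0],[0,-0.382,-0.412,0],[0,-0.612,-0.577,0],[0,-0.857,-0.718,0]]
  squeeze: 10

```text
t: 4.78
eef_pos: [0.5218, 0.0856, 0.2206]
ee_rot: [-3.141, -0.0, -1.189]
force: [-1.8, -0.5, 1.7]
width: 0.0081
gripper_force: 10.0
```

>>> jog_arm:
  deltas:
    - [[0,-0.258,-0.116,0],[0,-0.527,-0.205,0],[0,-0.803,-0.267,0],[0,-1.084,-0.301,0],[0,-1.226,-0.307,0],[0,-1.367,-0.307,0],[0,-1.367,-0.307,0]]

```text
t: 5.65
eef_pos: [0.5988, 0.1164, 0.238]
ee_rot: [-3.14, -0.001, -1.188]
force: [0.1, -2.3, 4.3]
width: 0.0084
gripper_force: 10.0
```

>>> jog_arm:
  deltas:
    - [[0,-0.07,-0.01,0],[0,-0.14,-0.005,0],[0,-0.19,0.0,0],[0,-0.22,0.0,0],[0,-0.22,0.0,0],[0,-0.22,0.0,0]]

```text
t: 6.4
eef_pos: [0.6099, 0.1211, 0.237]
ee_rot: [3.141, -0.0, -1.189]
force: [1.6, -4.6, 1.1]
width: 0.0086
gripper_force: 10.0
```

>>> jog_arm:
  deltas:
    - [[0,-0.025,0.002,0],[0,-0.05,0.005,0],[0,-0.05,0.005,0]]

```text
t: 6.78
eef_pos: [0.6127, 0.1222, 0.2366]
ee_rot: [3.141, -0.0, -1.189]
force: [1.5, -3.9, 0.5]
width: 0.0082
gripper_force: 10.0
```

>>> jog_arm:
  deltas:
    - [[0,-0.025,0.003,0],[0,-0.045,0.006,0],[0,-0.045,0.006,0]]

```text
t: 7.15
eef_pos: [0.6152, 0.1232, 0.2362]
ee_rot: [3.141, -0.0, -1.189]
force: [2.1, -4.0, -0.6]
width: 0.0083
gripper_force: 10.0
```

>>> jog_arm:
  deltas:
    - [[0,-0.025,0.003,0],[0,-0.045,0.007,0],[0,-0.045,0.007,0]]

```text
t: 7.52
eef_pos: [0.6178, 0.1243, 0.2358]
ee_rot: [3.141, -0.0, -1.189]
force: [2.7, -3.4, -0.2]
width: 0.0082
gripper_force: 10.0
```

>>> jog_arm:
  deltas:
    - [[0,-0.025,0.004,0],[0,-0.045,0.008,0],[0,-0.045,0.008,0]]

```text
t: 7.9
eef_pos: [0.6203, 0.1254, 0.2354]
ee_rot: [3.141, -0.0, -1.189]
force: [2.2, -4.0, 0.5]
width: 0.0086
gripper_force: 10.0
```

>>> jog_arm:
  deltas:
    - [[0,-0.025,0.004,0],[0,-0.05,0.009,0],[0,-0.05,0.009,0]]

```text
t: 8.28
eef_pos: [0.6231, 0.1266, 0.2349]
ee_rot: [3.141, 0.0, -1.189]
force: [2.2, -4.7, -0.9]
width: 0.0085
gripper_force: 10.0
```

>>> jog_arm:
  deltas:
    - [[0,-0.025,0.005,0],[0,-0.05,0.01,0],[0,-0.05,0.01,0]]

```text
t: 8.65
eef_pos: [0.6259, 0.1278, 0.2342]
ee_rot: [3.141, 0.0, -1.189]
force: [0.9, -4.5, -0.5]
width: 0.0088
gripper_force: 10.0
```

>>> jog_arm:
  deltas:
    - [[0,-0.025,0.005,0],[0,-0.045,0.01,0],[0,-0.045,0.01,0]]

```text
t: 9.02
eef_pos: [0.6285, 0.1288, 0.2337]
ee_rot: [3.141, 0.0, -1.189]
force: [1.6, -4.3, -1.5]
width: 0.0086
gripper_force: 10.0
```

>>> jog_arm:
  deltas:
    - [[0,-0.025,0.005,0],[0,-0.05,0.012,0],[0,-0.05,0.012,0]]

```text
t: 9.4
eef_pos: [0.6313, 0.1299, 0.233]
ee_rot: [-3.142, 0.0, -1.189]
force: [1.8, -4.7, -2.0]
width: 0.0084
gripper_force: 10.0
```

>>> jog_arm:
  deltas:
    - [[0,-0.025,0.008,0],[0,-0.05,0.015,0],[0,-0.05,0.015,0]]

```text
t: 9.78
eef_pos: [0.6342, 0.1311, 0.2323]
ee_rot: [-3.141, -0.0, -1.189]
force: [2.4, -3.2, -0.3]
width: 0.0085
gripper_force: 10.0
```

>>> jog_arm:
  deltas:
    - [[0,-0.025,0.008,0],[0,-0.05,0.015,0],[0,-0.05,0.015,0]]

```text
t: 10.15
eef_pos: [0.637, 0.1322, 0.2314]
ee_rot: [-3.141, 0.0, -1.189]
force: [1.7, -3.6, 0.5]
width: 0.0088
gripper_force: 10.0
```

>>> jog_arm:
  deltas:
    - [[0,-0.025,0.008,0],[0,-0.05,0.016,0],[0,-0.05,0.016,0]]

```text
t: 10.52
eef_pos: [0.6398, 0.1334, 0.2304]
ee_rot: [-3.141, 0.0, -1.189]
force: [1.4, -2.9, -0.8]
width: 0.0087
gripper_force: 10.0
```

>>> jog_arm:
  deltas:
    - [[0,-0.025,0.008,0],[0,-0.05,0.017,0],[0,-0.05,0.017,0]]

```text
t: 10.9
eef_pos: [0.6425, 0.1345, 0.2293]
ee_rot: [-3.141, 0.0, -1.189]
force: [1.0, -2.3, -0.6]
width: 0.0085
gripper_force: 10.0
```

>>> jog_arm:
  deltas:
    - [[0,-0.025,0.008,0],[0,-0.045,0.016,0],[0,-0.045,0.016,0]]

```text
t: 11.28
eef_pos: [0.645, 0.1354, 0.2284]
ee_rot: [-3.141, 0.0, -1.189]
force: [2.5, -2.6, -0.3]
width: 0.0082
gripper_force: 10.0
```

>>> jog_arm:
  deltas:
    - [[0,-0.025,0.009,0],[0,-0.05,0.019,0],[0,-0.05,0.019,0]]

```text
t: 11.65
eef_pos: [0.6478, 0.1366, 0.2272]
ee_rot: [-3.142, 0.0, -1.189]
force: [1.4, -1.2, -0.2]
width: 0.0084
gripper_force: 10.0
```

>>> jog_arm:
  deltas:
    - [[0,-0.025,0.009,0],[0,-0.05,0.019,0],[0,-0.05,0.019,0]]

```text
t: 12.02
eef_pos: [0.6505, 0.1376, 0.2259]
ee_rot: [3.141, 0.0, -1.189]
force: [2.5, -1.7, -0.5]
width: 0.0085
gripper_force: 10.0
```

>>> jog_arm:
  deltas:
    - [[0,-0.025,0.009,0],[0,-0.05,0.02,0],[0,-0.05,0.02,0]]

```text
t: 12.4
eef_pos: [0.6533, 0.1388, 0.2247]
ee_rot: [3.141, 0.0, -1.189]
force: [-0.4, -1.8, -0.4]
width: 0.0083
gripper_force: 10.0
```

>>> jog_arm:
  deltas:
    - [[0,-0.015,0.006,0],[0,-0.03,0.012,0],[0,-0.03,0.012,0]]

```text
t: 12.78
eef_pos: [0.6549, 0.1394, 0.2241]
ee_rot: [3.141, 0.0, -1.189]
force: [0.7, -1.3, -0.6]
width: 0.0089
gripper_force: 10.0
```

>>> jog_arm:
  deltas:
    - [[0,-0.02,0.008,0],[0,-0.04,0.017,0],[0,-0.04,0.017,0]]

```text
t: 13.15
eef_pos: [0.6572, 0.1403, 0.2231]
ee_rot: [3.142, 0.0, -1.189]
force: [0.5, -1.5, -1.3]
width: 0.0083
gripper_force: 10.0
```

>>> jog_arm:
  deltas:
    - [[0,-0.02,0.008,0],[0,-0.04,0.018,0],[0,-0.04,0.018,0]]

```text
t: 13.52
eef_pos: [0.6594, 0.1412, 0.222]
ee_rot: [-3.141, 0.0, -1.189]
force: [0.6, -1.0, -1.6]
width: 0.0086
gripper_force: 10.0
```

>>> jog_arm:
  deltas:
    - [[0,-0.02,0.009,0],[0,-0.04,0.019,0],[0,-0.04,0.019,0]]

```text
t: 13.9
eef_pos: [0.6617, 0.1421, 0.2209]
ee_rot: [-3.141, -0.0, -1.189]
force: [0.6, -1.1, -1.1]
width: 0.0082
gripper_force: 10.0
```

>>> jog_arm:
  deltas:
    - [[0,-0.02,0.01,0],[0,-0.04,0.02,0],[0,-0.04,0.02,0]]

```text
t: 14.28
eef_pos: [0.663, 0.1426, 0.2202]
ee_rot: [3.14, -0.0, -1.189]
force: [-5.6, -1.8, 4.0]
width: 0.0083
gripper_force: 10.0
```

Contact felt at about 6–7 N, which is inside the 3–8 N range. Releasing.

>>> jog_arm:
  deltas:
    - [[0,0.01,0,0],[0,0.01,0,0],[0,0.01,0,0],[0,0.01,0,0]]
  grip: 24

```text
t: 14.78
eef_pos: [0.6633, 0.1428, 0.2197]
ee_rot: [-3.141, 0.0, -1.189]
force: [-0.6, 0.1, 0.2]
width: 0.0235
gripper_force: 0.0
```

>>> jog_arm:
  deltas:
    - [[0,0,-0.2,0],[0,0,-0.6,0],[0,0,-1.0,0],[0,0,-1.4,0],[0,0,-1.4,0]]

```text
t: 15.4
eef_pos: [0.6643, 0.1429, 0.3073]
ee_rot: [-3.137, -0.0, -1.188]
force: [-0.4, 0.2, 0.5]
width: 0.024
gripper_force: 0.0
```

Run:
```python
from station import arm, grab_frame
from h import *
import cv2
f=grab_frame("scene"); cv2.imwrite("pics/s2.png",f["img"][100:340,200:520,::-1])
s=arm.get_state(); print(s["eef_pos"],s["ee_rot"],s["t"],s["force"])
need(s["eef_pos"],s["ee_rot"][2],[.432,.264,.22],-1.519)
```

```text
[0.6636736  0.14285781 0.30547545] [-3.13890874e+00  1.68132825e-04 -1.18861778e+00] 15.45 [ 0.09343988 -0.43799693 -0.62658918]
units [-3.31  2.83  1.42] turn 3.79
```

View pics/s2.png

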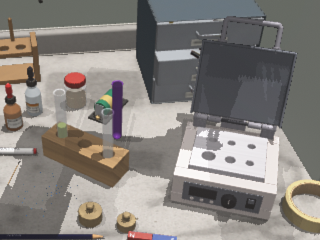

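The cover stands open by itself with the wells exposed; the widest is at scene px ~(408,255). Moving above the tube.

>>> jog_arm:
  deltas:
    - [[-0.6,0.5,0,0.5],[-1.2,1.0,0,1],[-1.8,1.5,0.2,2],[-2.4,2.0,0.6,3],[-3.0,2.5,1.0,3.5],[-3.31,2.83,1.42,3.79],[-3.31,2.83,1.42,3.79],[-3.31,2.83,1.42,3.79]]
  grip: 46

```text
t: 16.45
eef_pos: [0.432, 0.2639, 0.219]
ee_rot: [-3.141, 0.0, -1.518]
force: [0.2, -0.3, -0.4]
width: 0.0458
gripper_force: 0.0
```

Run:
```python
from station import arm, grab_frame
from h import *
import cv2
f=grab_frame("wrist"); cv2.imwrite("pics/w2.png",f["img"][:,:,::-1]); print(f["vfov"],f["cx"],f["cy"],f["xyz"].tolist(),f["rotation"].tolist())
s=arm.get_state(); print(s["eef_pos"],s["ee_rot"],s["t"],s["force"])
W=cam(f["vfov"],f["cx"],f["cy"],f["xyz"],f["rotation"])
print(proj(W,[[.432,.264,.135],[.4304,.2642,.046],[.5053,.114,.074]]))
need(s["eef_pos"],s["ee_rot"][2],[.432,.2645,.091],-1.519)
```

```text
71.73841207325171 317.1569624257954 238.45161363071045 [0.43726873096028035, 0.17928134180606228, 0.3771835290418325] [2.826766755833852, -0.00010373974827526666, -3.0884695373537423]
[0.4323292  0.26384743 0.21911899] [-3.14080617e+00  3.64325593e-04 -1.51918736e+00] 16.5 [-0.06085181 -0.08237652  0.65329457]
[[318.11143669 245.84493809]
 [319.40914991 217.46941899]
 [236.96430286  40.39696728]]
units [-0.01  0.    2.14] turn -0.0
```

View pics/w2.png

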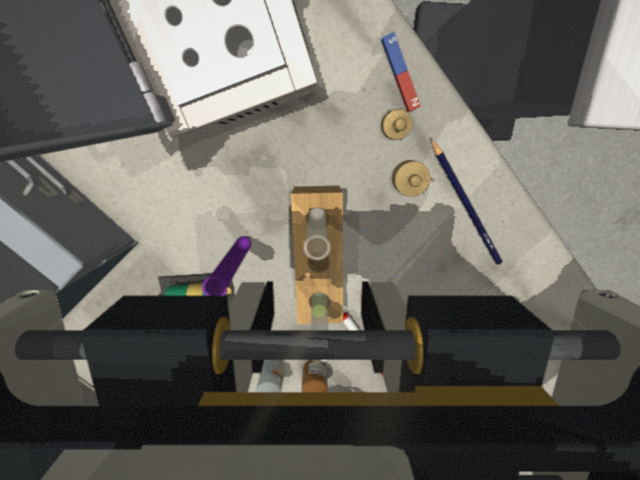

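The tube mouth is at (317,247) against a predicted (318,246), and the widest well at (239,40) against (237,40). Going down to grip.

>>> jog_arm:
  deltas:
    - [[0,0,0.5,0],[0,0,1.0,0],[0,0,1.4,0],[0,0,1.8,0],[0,0,2.0,0],[0,0,2.13,0],[0,0,2.13,0],[0,0,2.13,0]]

```text
t: 17.5
eef_pos: [0.432, 0.2641, 0.0915]
ee_rot: [-3.141, 0.001, -1.519]
force: [1.2, -0.6, 0.4]
width: 0.0459
gripper_force: 0.0
```

>>> jog_arm:
  deltas:
    - [[0,0,0,0],[0,0,0,0],[0,0,0,0],[0,0,0,0],[0,0,0,0]]
  grip: 0
  squeeze: 12

```text
t: 18.12
eef_pos: [0.4317, 0.2637, 0.0909]
ee_rot: [-3.141, 0.0, -1.519]
force: [-0.3, 0.2, 1.6]
width: 0.0209
gripper_force: 12.0
```

>>> jog_arm:
  deltas:
    - [[0,0,-0.15,0],[0,0,-0.45,0],[0,0,-0.8,0],[0,0,-1.15,0],[0,0,-1.5,0],[0,0,-1.85,0],[0,0,-2.2,0],[0,0,-2.2,0]]

```text
t: 19.12
eef_pos: [0.4322, 0.2643, 0.2248]
ee_rot: [-3.139, 0.002, -1.519]
force: [-1.3, 0.8, -0.7]
width: 0.0205
gripper_force: 12.0
```

>>> jog_arm:
  deltas:
    - [[0,0,0,1.7],[0,0,0,3.5],[0,0,0,5.3],[0,0,0,7.1],[0,0,0,8.9],[0,0,0,10.7],[0,0,0,12.5],[0,0,0,14.2]]

```text
t: 20.12
eef_pos: [0.4312, 0.2633, 0.222]
ee_rot: [-3.141, -0.001, -2.764]
force: [0.3, 0.5, -0.2]
width: 0.021
gripper_force: 12.0
```

Run:
```python
from station import arm
from h import *
W=cam(71.73841207,317.1569624,238.4516136,[0.43726873,0.17928134,0.37718353],[2.82676676,-0.00010374,-3.08846954])
w=atz(W,(239,40),.074); print("well by wrist",w)
s=arm.get_state(); print(s["eef_pos"],s["ee_rot"],s["t"],s["force"],s["width"])
need(s["eef_pos"],s["ee_rot"][2],[.505,.115,.22],.3825-np.pi)
```

```text
well by wrist [0.50365946 0.11363126 0.074     ]
[0.43119852 0.26328737 0.22203637] [-3.14121006e+00 -1.19680192e-03 -2.76375530e+00] 20.125 [ 0.27318094  0.45625828 -0.23831264] 0.02095033130157175
units [-0.23 -2.75  0.03] turn -0.05
```

>>> jog_arm:
  deltas:
    - [[-0.03,-0.5,0,0],[-0.08,-1.0,0,0],[-0.12,-1.5,0,0],[-0.17,-2.0,0,0],[-0.21,-2.5,0,0],[-0.22,-2.77,0.3,0],[-0.22,-2.77,0.75,0],[-0.22,-2.77,0.75,0]]

```text
t: 21.12
eef_pos: [0.5044, 0.1133, 0.1756]
ee_rot: [-3.141, -0.005, -2.76]
force: [0.5, -0.4, 0.3]
width: 0.0205
gripper_force: 12.0
```

Run:
```python
from station import arm, grab_frame
from h import *
import cv2
out=[]
s=arm.get_state(); e=s["eef_pos"]; print(e,s["ee_rot"],s["t"],s["force"])
for n in ("scene","wrist","top"):
    f=grab_frame(n); W=cam(f["vfov"],f["cx"],f["cy"],f["xyz"],f["rotation"]); print(n,f["vfov"],f["cx"],f["cy"],f["xyz"].tolist(),f["rotation"].tolist())
    P=proj(W,[[.5045,.1138,.074],[e[0],e[1],e[2]-.081]]); print(P)
    u,v=np.clip(P[0].astype(int),[40,50],[600,430])
    x0,y0=max(u-40,0),max(v-60,0); c=f["img"][y0:y0+100,x0:x0+80,::-1]; print(n,x0,y0,c.shape)
    out.append(cv2.resize(c,(264,330),interpolation=cv2.INTER_CUBIC))
cv2.imwrite("pics/c3.png",np.hstack(out))
```

```text
[0.50436138 0.11332145 0.17556003] [-3.14114803 -0.00497243 -2.75953107] 21.125 [ 0.54661446 -0.44105297  0.29967615]
scene 50.11806244353694 324.4447334914582 248.58613095226985 [-0.0780993176241626, -0.13296054123100234, 0.6326939104723175] [-2.2986291367112432, -0.017256607988604067, -0.9352209411939674]
[[409.27348858 254.51670324]
 [411.13286226 245.16307434]]
scene 369 194 (100, 80, 3)
wrist 71.73841207325171 317.1569624257954 238.45161363071045 [0.42823802333836825, 0.08241940843097516, 0.3355234645967714] [2.8297537451035524, 0.0005457880861892139, 1.9544554748763012]
[[317.99933633 236.33230094]
 [317.53878494 244.01209932]]
wrist 277 176 (100, 80, 3)
top 45.447645888353996 311.244498831547 237.4361650673799 [0.21806482093589688, 0.22490562465989722, 1.1123928824303106] [-2.95302316193226, 0.0020523886637995314, -1.5667445173483547]
[[372.32055034 191.35751181]
 [373.73048831 188.45053438]]
top 332 131 (100, 80, 3)
```

View pics/c3.png

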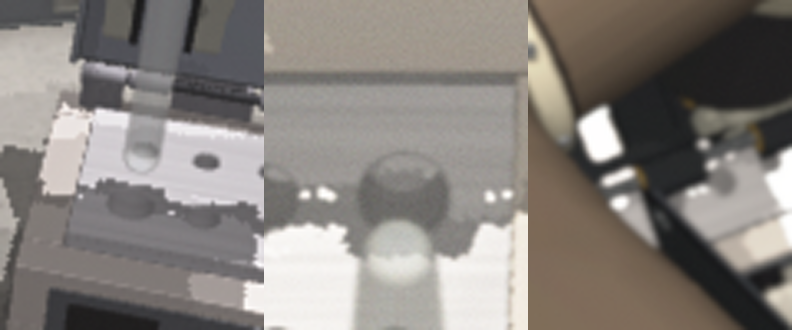

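Scene crop: foot ball centre at ~(142,158), well at (130,203). Wrist crop: well centre at (140,193), foot ball centre at (134,258). Next I'll work out the offset between foot and well.

Run:
```python
from h import *
W=cam(71.73841207,317.1569624,238.4516136,[0.428238,0.0824194,0.3355235],[2.829754,0.0005458,1.9544555])
e=np.array([.50436,.11332,.17556]); zc=e[2]-.081+.0104
q=lambda C,a,b,o:(o[0]+(a+.5)/3.3-.5,o[1]+(b+.5)/3.3-.5)
sw,sf=q(S,130,203,(369,194)),q(S,142,157,(369,194))
ww,wf=q(W,140,193,(277,176)),q(W,134.5,258,(277,176))
hx=np.array([np.cos(.3825),np.sin(.3825)]);hy=np.array([-hx[1],hx[0]])
for n,C,a,b in(("S",S,sw,sf),("W",W,ww,wf)):
    w=atz(C,a,.074)[:2]; f=atz(C,b,zc)[:2]; print(n,"well",w.round(4),"foot",f.round(4),"pred foot px",proj(C,[[e[0],e[1],zc]]).round(1),b,"need world",(w-f).round(4),"heater axes",np.round([hx@(w-f),hy@(w-f)],4))
```

```text
S well [0.502  0.1146] foot [0.502  0.1125] pred foot px [[412.  240.2]] (411.6818181818182, 241.22727272727272) need world [-0.      0.0021] heater axes [0.0008 0.002 ]
W well [0.5024 0.1139] foot [0.5082 0.1148] pred foot px [[317.5 248.6]] (317.40909090909093, 253.83333333333334) need world [-0.0058 -0.0009] heater axes [-0.0057  0.0014]
```

>>> jog_arm:
  deltas:
    - [[0.02,0.025,0.1,0],[0.02,0.025,0.2,0],[0.02,0.025,0.25,0],[0.02,0.025,0.25,0]]

```text
t: 21.78
eef_pos: [0.5042, 0.1154, 0.1625]
ee_rot: [-3.141, -0.0, -2.758]
force: [0.5, -0.2, -0.6]
width: 0.0203
gripper_force: 12.0
```

Run:
```python
from station import arm, grab_frame
from h import *
import cv2
out=[]
s=arm.get_state(); e=s["eef_pos"]; print(e,s["ee_rot"],s["t"],s["force"])
for n in ("scene","wrist"):
    f=grab_frame(n); cv2.imwrite(f"pics/raw_{n}.png",f["img"][:,:,::-1]); W=cam(f["vfov"],f["cx"],f["cy"],f["xyz"],f["rotation"]); print(n,f["xyz"].tolist(),f["rotation"].tolist())
    P=proj(W,[[.503,.114,.074],[e[0],e[1],e[2]-.081],[e[0],e[1],e[2]-.0706]]); print(P)
    u,v=P[0].round().astype(int); x0,y0=u-25,v-30; print(x0,y0)
    out.append(cv2.resize(f["img"][y0:y0+60,x0:x0+50,::-1],(400,480),interpolation=cv2.INTER_CUBIC))
cv2.imwrite("pics/c4.png",np.hstack(out))
```

```text
[0.50415945 0.11535519 0.16250206] [-3.14147002e+00 -4.86356239e-04 -2.75840504e+00] 21.775 [ 0.48432784 -0.22277691 -0.56997488]
scene [-0.0780993176241626, -0.13296054123100234, 0.6326939104723175] [-2.2986291367112432, -0.017256607988604067, -0.9352209411939674]
[[408.70893133 254.96097543]
 [408.91606702 250.79883713]
 [409.73972821 245.96517418]]
384 225
wrist [0.4268701803381726, 0.08363568830952746, 0.3209322513118347] [2.827470563753121, 5.388067794731555e-05, 1.954681218214913]
[[316.71688143 240.5604488 ]
 [317.78140397 245.62110046]
 [317.80599149 250.29000538]]
292 211
```

View pics/c4.png

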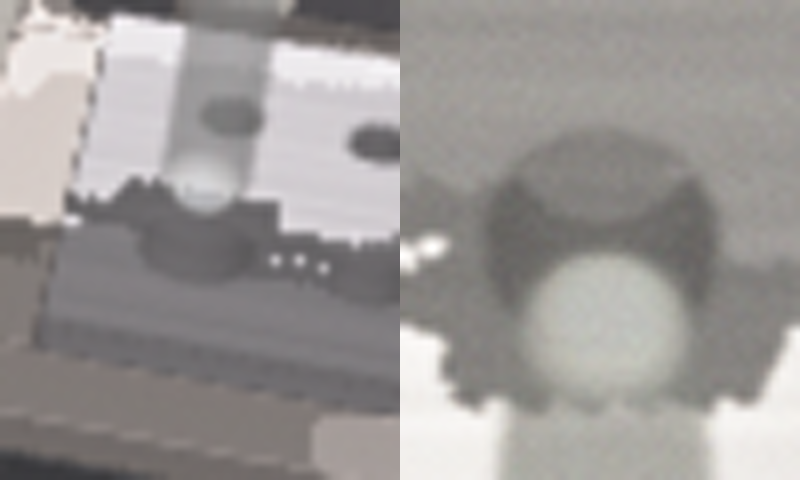

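Wrist crop: well centre at (202,241), foot ball at (207,330). Scene crop: well at ~(200,250), foot ball at (206,180). Computing the offset again.

Run:
```python
from h import *
W=cam(71.73841207,317.1569624,238.4516136,[0.42687018,0.08363569,0.32093225],[2.82747056,0.00005388,1.95468122])
e=np.array([.50416,.11536,.1625]); zc=e[2]-.0706
q=lambda a,b,o:(o[0]+(a+.5)/8-.5,o[1]+(b+.5)/8-.5)
hx=np.array([np.cos(.3825),np.sin(.3825)]);hy=np.array([-hx[1],hx[0]])
for n,C,a,b in(("S",S,q(200,250,(384,225)),q(206,180,(384,225))),("W",W,q(202,241,(292,211)),q(207,330,(292,211)))):
    w=atz(C,a,.074)[:2]
    f=atz(C,b,zc)[:2]; print(n,"well",w.round(4),"foot",f.round(4),"heater axes foot need",np.round([hx@(w-f),hy@(w-f)],4),"tool need",np.round([hx@(w-e[:2]),hy@(w-e[:2])],4))
    # rim outline of the well, in crop px
    th=np.linspace(0,2*np.pi,73); P=proj(C,np.c_[w[0]+.0114*np.cos(th),w[1]+.0114*np.sin(th),0*th+.074]); o=(384,225) if n=="S" else (292,211)
    P=(P-o+.5)*8; print("rim x",P[:,0].min().round(),P[:,0].max().round(),"y",P[:,1].min().round(),P[:,1].max().round())
```

```text
S well [0.5011 0.1132] foot [0.5015 0.1146] heater axes foot need [-0.0009 -0.0012] tool need [-0.0036 -0.0009]
rim x 144.0 257.0 y 213.0 289.0
W well [0.5031 0.1141] foot [0.5054 0.1156] heater axes foot need [-0.0027 -0.0005] tool need [-0.0015 -0.0008]
rim x 86.0 319.0 y 130.0 350.0
```

>>> jog_arm:
  deltas:
    - [[0.02,-0.013,0.05,0],[0.02,-0.013,0.12,0],[0.02,-0.013,0.18,0],[0.02,-0.013,0.18,0]]

```text
t: 22.38
eef_pos: [0.5033, 0.1141, 0.1516]
ee_rot: [3.142, -0.0, -2.759]
force: [-0.5, -0.1, -0.3]
width: 0.0212
gripper_force: 12.0
```

>>> jog_arm:
  deltas:
    - [[0,0,0.02,0],[0,0,0.04,0],[0,0,0.05,0],[0,0,0.05,0]]

```text
t: 22.88
eef_pos: [0.5034, 0.1142, 0.1489]
ee_rot: [-3.142, -0.0, -2.759]
force: [0.8, -0.0, 0.4]
width: 0.0205
gripper_force: 12.0
```

>>> jog_arm:
  deltas:
    - [[0,0,0.02,0],[0,0,0.04,0],[0,0,0.05,0],[0,0,0.05,0]]

```text
t: 23.38
eef_pos: [0.5034, 0.1142, 0.1459]
ee_rot: [-3.142, -0.0, -2.758]
force: [-0.0, 0.1, 0.4]
width: 0.0205
gripper_force: 12.0
```

>>> jog_arm:
  deltas:
    - [[0,0,0.02,0],[0,0,0.04,0],[0,0,0.06,0],[0,0,0.06,0]]

```text
t: 23.88
eef_pos: [0.5034, 0.1142, 0.1422]
ee_rot: [-3.142, -0.0, -2.759]
force: [-0.3, -0.3, -0.6]
width: 0.0202
gripper_force: 12.0
```

>>> jog_arm:
  deltas:
    - [[0,0,0.02,0],[0,0,0.05,0],[0,0,0.08,0],[0,0,0.1,0],[0,0,0.1,0]]

```text
t: 24.5
eef_pos: [0.5034, 0.1142, 0.1362]
ee_rot: [-3.142, -0.0, -2.759]
force: [-0.4, 0.8, -0.6]
width: 0.0205
gripper_force: 12.0
```

>>> jog_arm:
  deltas:
    - [[0,0,0.03,0],[0,0,0.07,0],[0,0,0.1,0],[0,0,0.13,0],[0,0,0.13,0]]

```text
t: 25.12
eef_pos: [0.5034, 0.1142, 0.1284]
ee_rot: [-3.142, -0.0, -2.758]
force: [-1.0, -0.9, -0.3]
width: 0.0202
gripper_force: 12.0
```

>>> jog_arm:
  deltas:
    - [[0,0,0.03,0],[0,0,0.07,0],[0,0,0.11,0],[0,0,0.15,0],[0,0,0.15,0]]

```text
t: 25.75
eef_pos: [0.5034, 0.1141, 0.1193]
ee_rot: [-3.142, -0.0, -2.759]
force: [-1.4, 0.1, -1.3]
width: 0.0208
gripper_force: 12.0
```

Foot at ~38 mm height, with about 8 mm to go.

>>> jog_arm:
  deltas:
    - [[0,0,0.03,0],[0,0,0.06,0],[0,0,0.09,0],[0,0,0.09,0]]

```text
t: 26.25
eef_pos: [0.5034, 0.1141, 0.1139]
ee_rot: [-3.142, -0.0, -2.759]
force: [-0.8, -0.3, -1.9]
width: 0.0203
gripper_force: 12.0
```

>>> jog_arm:
  deltas:
    - [[0,0,0.01,0],[0,0,0.02,0],[0,0,0.02,0]]

```text
t: 26.62
eef_pos: [0.5034, 0.1142, 0.1129]
ee_rot: [3.142, -0.0, -2.759]
force: [-0.8, 0.7, 0.4]
width: 0.0203
gripper_force: 12.0
```

>>> jog_arm:
  deltas:
    - [[0,0,0.01,0],[0,0,0.02,0],[0,0,0.02,0]]

```text
t: 27.0
eef_pos: [0.5034, 0.1142, 0.1117]
ee_rot: [3.142, -0.0, -2.759]
force: [-1.6, -0.1, -0.4]
width: 0.0208
gripper_force: 12.0
```

>>> jog_arm:
  deltas:
    - [[0,0,0.008,0],[0,0,0.015,0],[0,0,0.015,0]]

```text
t: 27.38
eef_pos: [0.5034, 0.1142, 0.1108]
ee_rot: [-3.142, -0.0, -2.759]
force: [-0.8, -0.5, 0.8]
width: 0.0206
gripper_force: 12.0
```

>>> jog_arm:
  deltas:
    - [[0,0,0.008,0],[0,0,0.016,0],[0,0,0.016,0]]

```text
t: 27.75
eef_pos: [0.5036, 0.1143, 0.1104]
ee_rot: [-3.142, 0.0, -2.758]
force: [-4.6, -0.4, 5.6]
width: 0.0203
gripper_force: 12.0
```

The bottom is felt at 5.6 N, with the foot at ~30 mm as expected. Releasing and going straight up.

>>> jog_arm:
  deltas:
    - [[0,0,0,0],[0,0,0,0],[0,0,0,0],[0,0,0,0]]
  grip: 44

```text
t: 28.25
eef_pos: [0.5035, 0.1142, 0.1098]
ee_rot: [-3.142, 0.0, -2.759]
force: [0.4, 0.5, -1.1]
width: 0.0437
gripper_force: 0.0
```

>>> jog_arm:
  deltas:
    - [[0,0,-0.15,0],[0,0,-0.45,0],[0,0,-0.8,0],[0,0,-1.2,0],[0,0,-1.6,0],[0,0,-2.0,0],[0,0,-2.3,0],[0,0,-2.3,0]]

```text
t: 29.25
eef_pos: [0.5042, 0.1146, 0.2499]
ee_rot: [3.141, 0.004, -2.758]
force: [-0.9, -0.1, -0.6]
width: 0.0443
gripper_force: 0.0
```

>>> jog_arm:
  deltas:
    - [[0.2,0.3,0,0],[0.4,0.8,0,0],[0.6,1.4,0,0],[0.6,1.9,0,0],[0.6,2.3,0,0],[0.6,2.3,0,0]]

```text
t: 30.0
eef_pos: [0.4178, 0.2296, 0.2473]
ee_rot: [-3.141, -0.001, -2.757]
force: [0.1, -0.1, -0.7]
width: 0.0442
gripper_force: 0.0
```

Run:
```python
from station import arm, grab_frame
import cv2
f=grab_frame("scene"); cv2.imwrite("pics/s5.png",cv2.resize(f["img"][100:340,200:520,::-1],None,fx=2.4,fy=2.4,interpolation=cv2.INTER_CUBIC))
s=arm.get_state(); print(s["eef_pos"],s["t"],s["force"],s["width"])
```

```text
[0.41800365 0.22890049 0.24735285] 30.05 [-0.35767198  0.25438937  0.70406567] 0.04403795337822728
```

View pics/s5.png

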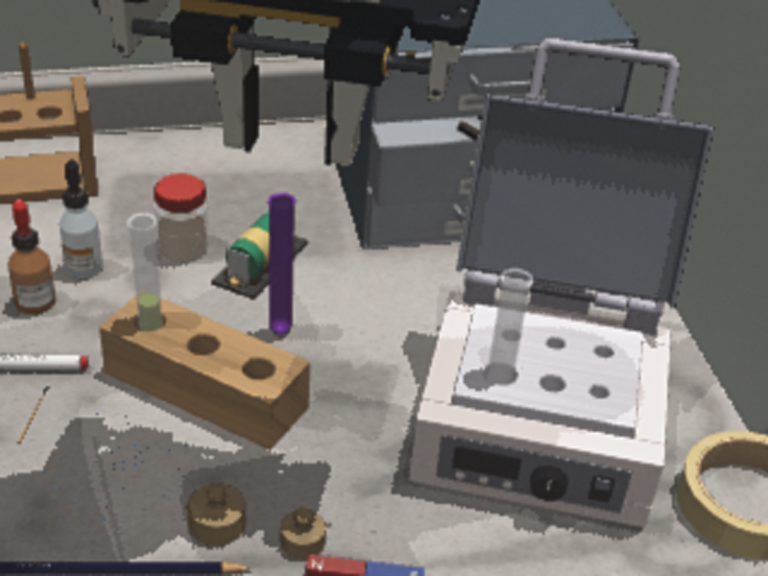

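The tube stands in the widest well at (505,370), the cover stands open, the full tube is still in the stand, and the gripper is clear of everything. Handing in.

```bash
python3 -c "
from station import arm
print(arm.job_done())"
```

```text
the job is handed in; nothing more can be done
None
```

The job is handed in at about 30 s: the cover rests open on its back stop (felt at about 6 N), the empty tube stands on the bottom of the widest well (touched down at 5.6 N), and the last picture shows the gripper clear and the liquid tube still in the stand.

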